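Refit the end of an ink roller

TASK

Refit the end of the ink roller that stands upright in its stand: slide the steel bearing onto its spindle, then the brass spacer, then the red retainer. Feel for the cross pin with the retainer's slot, press it down gently against the spring seat, never hard, and give it about a quarter turn so that it stays locked under the pin when you let go. Leave the black spare ring, the wrench and the brush where they lie.

Things in the scene. Friction and masses are not known exactly. Their poses are not given: they have to be found in the camera images.
- stand: Fixed stand: round green base (diameter 120, 12 thick) with an upright black rubber ink roller (diameter 64, top at z = 58) and on its axis a spring seat and a steel spindle. Origin: centre of the base's underside, on the spindle's axis; z up; a white dash on the base marks +x. Pressing any part on pin, spindle or seat with more than about 40 N spoils it.
- stand_seat (a point): Fixed point of the stand at z = 70 on the axis: top centre of the free spring seat, an aluminium disc of diameter 48. It sinks at most 6.5 to a hard stop, against 7 N at first and 13 N at the stop. Above it the spindle: journal of diameter 25 up to z = 103, cone up to z = 106 (diameter 18), then a neck of diameter 10.
- stand_pin (a point): Fixed point of the stand at z = 119.5 on the axis: centre of the horizontal brass cross pin (diameter 7, 21 long, top at z = 123, underside at z = 116). The axes are the stand's, NOT the pin's: the pin points within 1.0 rad to either side of the stand's x; its direction is not reported and must be felt or seen. It turns only with 0.8 N m or more.
- bearing: Loose steel ball bearing, a flat ring with dark balls: outer diameter 52, bore 28, height 15, about 120 g. Origin: centre of its underside; z along its axis. It lies flat. Goes on first, on the seat.
- spacer: Loose plain brass ring: outer diameter 52, bore 28, height 16, about 180 g. Origin: centre of its underside. It lies flat. Goes on second, on the bearing.
- retainer: Loose red plastic cap, lying upright: outer diameter 52, height 26, about 60 g. Origin: centre of its underside; z up; x along its slot. From below: a bore of diameter 28, 12 deep, that slides over the journal; a 6 thick floor (z = 12 to 18) with a through slot 25 long (x) by 11.5 wide (y); an open recess of diameter 36 (z = 18 to 26). White marks on the rim show the slot's ends.
- slot (a point): Centre of the upper face of the retainer's slotted floor, at its z = 18; x along the slot. Along the pin (within about 10 deg) the slot lets it pass; across it the floor is caught. Retainer's underside, in the stand's z: 111 stopped on the pin; 101 meets bearing + spacer; below 98 it turns freely under the pin; 94.5 hard stop; 98 locked and let go, 3 below its free height.
- spare_ring: Bystander: loose black rubber ring lying among the parts, outer diameter 42, bore 20, height 14, origin at the centre of its underside. Not used; leave it.
- wrench: Bystander: wrench lying along x between the parts and the stand; leave it.
- brush: Bystander: long brush lying at the right; leave it.
Not all that is in view belongs to the job. Several things look just like the spacer: the one meant starts farthest from the robot's base.

How it is judged:
By the outcome, as a careful person would: the job done as asked, in the order asked, and still so for the second after the job is handed in, with the robot touching nothing.
It also fails if it takes over 72 s, if anything falls off the work surface, if the arm or the gripper's body presses on something with over 40 N, if the wrist force passes 120 N, or if a joint passes its speed limit or range.

ROBOT

A 6-joint arm with a two-finger parallel gripper is mounted at the origin on the work surface. World frame = base frame: x ahead of the robot, y to its left, z up, the work surface at z = 0. Lengths are in m, angles in rad, forces in N, time in s.
With the tool pointing down it reaches from about 0.25 to 0.725 m from the base axis. Payload 4 kg.
Tool frame: the origin (TCP) lies at the very end of the fingers, on their centre line; the grasp point (between the pads) lies 19 mm behind it (robot.pinch_z is the distance from the TCP to the grasp point, in m); z points along the fingers, y is the line along which they close (so a half turn about z gives the same grasp; the last joint's range is limited). The gripper opens to 85 mm and grips with 20 to 120 N. Pads are 22 mm wide; open, the fingers measure 114 mm over their backs; the gripper's body (76 mm by 85 mm) begins 54 mm behind the grasp point. The pads swing forward as they close: fully open they stand 13 mm farther back than shut.
Start: joints at [1.19, 0.241, 0.005, 1.335, 0, 1.571], TCP at [0.186, 0.464, 0.231] pointing down, gripper open.
Joint ranges: [-2.72, 2.72], [-1.05, 1.87], [-1.09, 1.28], [-1.99, 2.15], [-1.42, 1.44], [-3.14, 3.14]. Speed limits (rad/s): [2.79, 2.79, 3.14, 3.14, 3.14, 3.14].

INTERFACE

Orientations are given as a unit quaternion [x, y, z, w].
In Python, from station import robot gives the robot as it stands.
- The arm moves only by the tool servo_tool, never from a script. Its argument "rows" is a list of rows, each an object of numbers: "claw": the opening, from 0 (shut) to 1 (fully open); "tx", "ty", "tz": the shift along the tool's x, y, z each as a share of 2 cm, from -1 to 1; "yaw": the turn about the tool's z as a share of 8 degrees, from -1 to 1. In form: [{"claw": .., "tx": .., "ty": .., "tz": .., "yaw": ..}, ...]. A call has 1 to 20 rows; each row shifts and turns the commanded pose from where the row before left it, along the tool's axes as they then stand; what a row does not reach is not made up. A row lasts 1/10 s, in which the tool goes at most 50 mm and 8.59 degrees, less where a joint would pass 70% of its speed; a pose out of reach is approached as far as the arm can. A call with a number of a shift or a turn outside -1 to 1 is refused whole. A call with a gripper value outside its range is refused whole. The fingers move at their own pace and stop on an object; "newtons" is the grip in N (left out, the last holds). Time passes only in rows, so rows that do not move let the fingers close. It gives the time, the measured TCP pose, the force, the opening and the grip force at its end, in the units of the state.
- robot.read_state(): the state, without advancing time (a new reading comes with each control period).
- robot.snapshot(name): name is "scene" or "side" or "wrist"; returns the picture (480x640x3 uint8, red, green, blue); there is no depth.
- robot.calibration(name): a dict with "K" (3x3 intrinsics, pixels), "world_to_cam" (4x4, takes a point from world to camera coordinates). Camera axes: x right, y up, looking along -z (the intrinsics and any distortion apply to the point x, -y, -z); pixel columns grow to the right and rows downward; lengths in m; the calibration is good to about 2 mm. A picture is of the moment at which its call begins: read the wrist's pose just before it. calibration takes no time and is no camera call; for the wrist camera it gives the pose at the moment of the call.
- robot.sign_off(): hands the job in; it is judged then, once.
The state is a dict: "t": time; "q": joint angles; "qd": joint speeds; "effort": joint torques, N m; "eef_pos": TCP position; "tool_rot": TCP orientation; "contact_force": force on the tool from outside, world axes, zero at the start; "torque": the same for the moment, N m; "grip_width": opening from 0.0 (shut) to 1.0 (fully open); "finger_force": force on a finger pad.
Only numpy, scipy, OpenCV 4.12 (cv2) and the standard library are available. Lean on these libraries where they do the work, as an engineer would, in place of code of your own. Each camera call takes 0.05 s, during which the arm holds its last target. There are 200 camera calls.

## Working session

There is one attempt and no reset: what is moved stays moved. The work goes in short steps, Python scripts to look and compute and a tool call to move; the robot and the scene stay as the last step left them, time stands still between calls to the robot, and variables do not carry over. Pictures are saved under pics/ and viewed, at most 10 in all, crops included, and the job is handed in when it is done.

Besides the shell and the picture viewer there is one more tool, called after "Request:" by a JSON object that holds its "fn" and its "kwargs", one argument or row to a line. servo_tool: Moves the arm, as the interface text tells. Its arguments: {"type":"object","properties":{"rows":{"type":"array"},"newtons":{"type":"number"}},"required":["rows"]}

```bash
ls && mkdir -p pics && python3 - <<'E'
from station import robot
import cv2
s=robot.read_state();print(s)
for n in("scene","side"):
    im=robot.snapshot(n);cv2.imwrite(f"pics/{n}0.png",im[:,:,::-1])
    c=robot.calibration(n);print(n,c)
E
```

```text
pics
{'t': 0.0, 'q': array([ 1.18999198e+00,  2.41394314e-01,  3.73166317e-03,  1.33521716e+00,
       -1.36698770e-05,  1.57080139e+00]), 'qd': array([ 9.11110963e-06,  4.24934900e-04,  1.85241851e-03,  5.29823395e-04,
       -2.81729523e-04,  4.19569433e-04]), 'effort': array([ 5.88949897e-04, -3.72319543e+01,  2.52409565e+01,  1.70497724e-02,
       -1.06959551e-04, -2.96640067e-06]), 'eef_pos': array([0.18560129, 0.46359142, 0.23042513]), 'tool_rot': array([ 1.89256192e-01,  9.81927191e-01, -1.02421181e-03, -1.90440017e-04]), 'contact_force': array([ 0.69083712, -0.04801813,  0.3261697 ]), 'torque': array([0.00125171, 0.08599145, 0.01714665]), 'finger_force': 0.0, 'grip_width': 0.9989259560584614}
scene {'K': array([[555.18379187,   0.        , 320.18272513],
       [  0.        , 555.18379187, 238.19844739],
       [  0.        ,   0.        ,   1.        ]]), 'world_to_cam': array([[ 0.0304289 ,  0.99940843,  0.016027  ,  0.05740418],
       [-0.7988221 ,  0.01467751,  0.60138825,  0.29958194],
       [ 0.60079726, -0.0311023 ,  0.79879616, -1.3601529 ],
       [ 0.        ,  0.        ,  0.        ,  1.        ]])}
side {'K': array([[466.90898982,   0.        , 315.43537775],
       [  0.        , 466.90898982, 238.34759784],
       [  0.        ,   0.        ,   1.        ]]), 'world_to_cam': array([[ 0.99877606, -0.04632222,  0.01733882, -0.43860838],
       [ 0.02550789,  0.78274209,  0.62182326,  0.0078462 ],
       [-0.04237606, -0.62061991,  0.78296564, -1.11087286],
       [ 0.        ,  0.        ,  0.        ,  1.        ]])}
```

View pics/scene0.png

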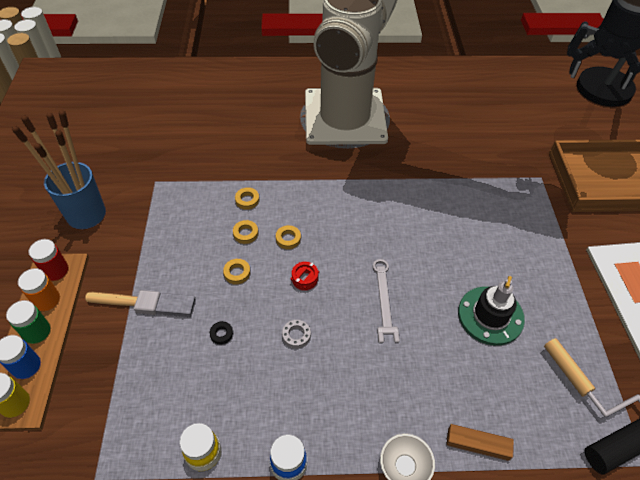

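View pics/side0.png

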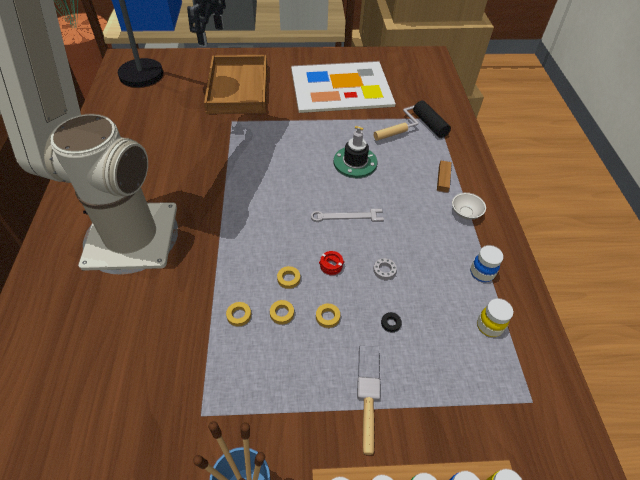

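Scene view: the brass rings at (247,197), (245,231), (288,237) and (237,270) all look like the spacer. The last one seems farthest from the base, which I'll check numerically. The bearing is at (296,333), the black spare at (221,332), the red retainer at (305,275) and the stand at (491,313).

```bash
cat > h.py <<'E'
import numpy as np,cv2
from station import robot
def ray(cal,px):
    K,T=cal["K"],cal["world_to_cam"];R=T[:3,:3];o=-R.T@T[:3,3]
    d=np.linalg.inv(K)@[px[0],px[1],1.];return o,R.T@np.array([d[0],-d[1],-d[2]])
def onz(cal,px,z):
    o,d=ray(cal,px);return (o+d*(z-o[2])/d[2])[:2]
def proj(cal,p):
    c=cal["world_to_cam"]@np.r_[p,1];v=cal["K"]@[c[0],-c[1],-c[2]];return v[:2]/v[2]
def blobs(im,lo,hi,amin=60):
    h=cv2.cvtColor(im,cv2.COLOR_RGB2HSV);m=cv2.inRange(h,np.array(lo),np.array(hi))
    cs,_=cv2.findContours(m,cv2.RETR_EXTERNAL,cv2.CHAIN_APPROX_NONE);out=[]
    for c in cs:
        if len(c)>=5 and cv2.contourArea(c)>amin:
            M=cv2.moments(c);out.append((M["m10"]/M["m00"],M["m01"]/M["m00"],cv2.contourArea(c)))
    return out
E
python3 - <<'E'
from h import *
for n in("scene","side"):
    im=cv2.imread(f"pics/{n}0.png")[:,:,::-1].copy();cal=robot.calibration(n);print(n)
    for name,lo,hi,z in(("brass",(18,120,80),(30,255,255),.008),("red",(0,150,80),(4,255,255),.013),("green",(65,80,40),(90,255,255),.007)):
        for b in blobs(im,lo,hi):
            p=onz(cal,b[:2],z)
            if .1<p[0]<.75 and abs(p[1])<.5: print(name,np.round(b,0),np.round(p,3),round(np.hypot(*p),3))
    px=dict(scene=(296,333),side=(385,268))[n]; print("bearing",np.round(onz(cal,px,.008),3))
    px=dict(scene=(509,281),side=(359,128))[n]; print("pin",np.round(onz(cal,px,.12),3))
s=cv2.imread("pics/scene0.png");a=cv2.resize(s[180:300,200:330],None,fx=4,fy=4,interpolation=2)
cv2.imwrite("pics/crop.png",a)
E
```

```text
scene
brass [104. 296.  98.] [ 0.507 -0.476] 0.695
brass [236. 271. 480.] [ 0.455 -0.234] 0.512
brass [287. 236. 418.] [ 0.374 -0.135] 0.397
brass [245. 231. 418.] [ 0.359 -0.222] 0.422
brass [246. 197. 358.] [ 0.268 -0.224] 0.349
red [304. 276. 528.] [ 0.472 -0.103] 0.483
green [ 488.  321. 1392.] [0.574 0.233] 0.62
bearing [ 0.591 -0.119]
pin [0.56  0.242]
side
brass [328. 315. 431.] [ 0.454 -0.237] 0.512
brass [238. 314. 440.] [ 0.267 -0.226] 0.35
brass [282. 312. 430.] [ 0.357 -0.225] 0.422
brass [288. 277. 370.] [ 0.372 -0.138] 0.397
red [331. 262. 374.] [ 0.469 -0.105] 0.481
green [354. 165. 487.] [0.554 0.218] 0.596
bearing [ 0.591 -0.121]
pin [0.559 0.235]
```

View pics/crop.png

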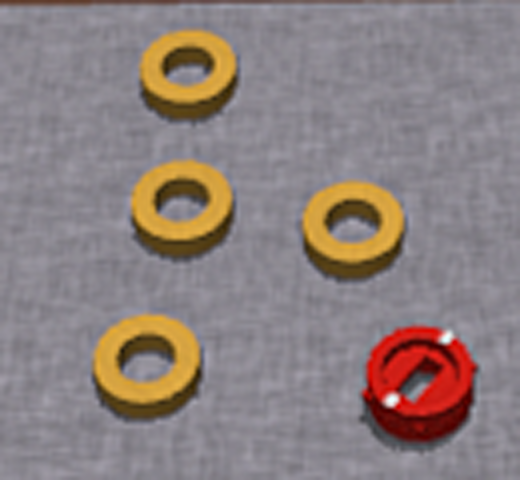

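The choice holds: the spacer is the ring at scene (236,271), 0.512 m from the base against 0.422, 0.397 and 0.349 for the others. In the crop the red retainer's slot runs towards the upper right. I'll look at the stand first, because it is on the way.

```bash
python3 - <<'E'
from h import *
from scipy.spatial.transform import Rotation as R
s=robot.read_state();c=robot.calibration("wrist");T=c["world_to_cam"]
o=-T[:3,:3].T@T[:3,3];M=R.from_quat(s["tool_rot"]).as_matrix()
print(robot.pinch_z,np.round(M.T@(o-s["eef_pos"]),4),np.round(M.T@T[:3,:3].T,3),c["K"])
print(robot.snapshot("wrist").shape)
E
```

```text
0.0187 [ 0.0711  0.0002 -0.1426] [[-0.001  0.961  0.278]
 [ 1.     0.001  0.001]
 [ 0.     0.278 -0.961]] [[396.70066693   0.         322.89647743]
 [  0.         396.70066693 238.37577036]
 [  0.           0.           1.        ]]
(480, 640, 3)
```

Request:
{"fn": "servo_tool", "kwargs": {
  "rows": [
    {"claw": 1, "tx": -1, "ty": 0, "tz": 0, "yaw": -0.91},
    {"claw": 1, "tx": -1, "ty": 0, "tz": 0, "yaw": -0.91},
    {"claw": 1, "tx": -1, "ty": 0, "tz": 0, "yaw": -0.91},
    {"claw": 1, "tx": -0.98, "ty": -0.66, "tz": 0, "yaw": 0},
    {"claw": 1, "tx": -0.98, "ty": -0.66, "tz": 0, "yaw": 0},
    {"claw": 1, "tx": -0.98, "ty": -0.66, "tz": 0, "yaw": 0},
    {"claw": 1, "tx": -0.98, "ty": -0.66, "tz": 0, "yaw": 0},
    {"claw": 1, "tx": -0.98, "ty": -0.66, "tz": 0, "yaw": 0},
    {"claw": 1, "tx": -0.98, "ty": -0.66, "tz": 0, "yaw": 0},
    {"claw": 1, "tx": -0.98, "ty": -0.66, "tz": 0, "yaw": 0},
    {"claw": 1, "tx": -0.98, "ty": -0.66, "tz": 0, "yaw": 0},
    {"claw": 1, "tx": -0.98, "ty": -0.66, "tz": 0, "yaw": 0},
    {"claw": 1, "tx": -0.98, "ty": -0.66, "tz": 0, "yaw": 0},
    {"claw": 1, "tx": -0.98, "ty": -0.66, "tz": 0, "yaw": 0},
    {"claw": 1, "tx": -0.98, "ty": -0.66, "tz": 0, "yaw": 0},
    {"claw": 1, "tx": -0.98, "ty": -0.66, "tz": 0, "yaw": 0},
    {"claw": 1, "tx": -0.98, "ty": -0.66, "tz": 0, "yaw": 0},
    {"claw": 1, "tx": -0.98, "ty": -0.66, "tz": 0, "yaw": 0},
    {"claw": 1, "tx": -0.98, "ty": -0.66, "tz": 0, "yaw": 0},
    {"claw": 1, "tx": 0, "ty": 0, "tz": 0, "yaw": 0}
  ]
}}

```text
t: 2.15
eef_pos: [0.5591, 0.2362, 0.2303]
tool_rot: [0.001, 1.0, -0.001, -0.0]
contact_force: [-0.4, -0.4, -0.1]
grip_width: 1.0
finger_force: 0.0
```

```bash
cat >> h.py <<'E'
from scipy.spatial.transform import Rotation as R
def st():
    s=robot.read_state();M=R.from_quat(s["tool_rot"]).as_matrix()
    print("t",round(s["t"],2),"tcp",np.round(s["eef_pos"],4),"yang(deg)",round(np.degrees(np.arctan2(M[1,1],M[0,1])),2),"q6",round(s["q"][5],2),"F",np.round(s["contact_force"],1),"Tq",np.round(s["torque"],2),"w",round(s["grip_width"],3),"ff",round(s["finger_force"],1));return s,M
def wr(name):
    c=robot.calibration("wrist");im=robot.snapshot("wrist").copy();cv2.imwrite(f"pics/{name}.png",im[:,:,::-1]);return c,im
E
python3 - <<'E'
from h import *
st();c,im=wr("w1")
import pickle;pickle.dump((c,im),open("w1.pkl","wb"))
for b in blobs(im,(15,100,80),(32,255,255),20):print(np.round(b,1),onz(c,b[:2],.12))
for b in blobs(im,(65,80,40),(90,255,255),500):print("g",np.round(b,1),onz(c,b[:2],.012))
E
```

```text
t 2.15 tcp [0.5591 0.2362 0.2303] yang(deg) 89.83 q6 0.4 F [-0.4 -0.4 -0.1] Tq [ 0.03  0.02 -0.03] w 1.0 ff 0.0
[ 427.3  303.6 1282.5] [0.60865738 0.30879054]
[ 626.6  289.  1336.5] [0.59823312 0.4451401 ]
[327.5 235.6 236. ] [0.55919849 0.23939099]
g [  326.4   200.3 12395. ] [0.55581112 0.23948691]
```

View pics/w1.png

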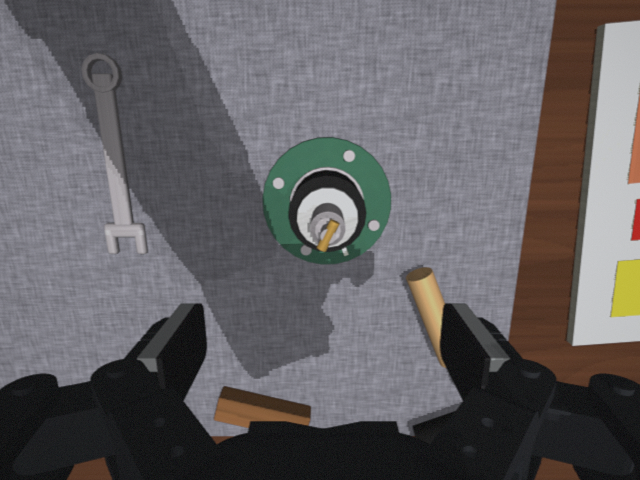

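Wrist view: the stand's base is centred near (327,200). The pin is at (327,236), tilted from (318,250) to (338,222), with its white dash at (345,252). The jaws are open and clear.

```bash
python3 - <<'E'
from h import *
import pickle;c,im=pickle.load(open("w1.pkl","rb"))
h=cv2.cvtColor(im,cv2.COLOR_RGB2HSV)
m=cv2.inRange(h,np.array((15,90,60)),np.array((32,255,255)));sub=np.zeros_like(m);sub[205:265,300:355]=m[205:265,300:355]
ys,xs=np.nonzero(sub);P=np.array([onz(c,(x,y),.1215) for x,y in zip(xs,ys)])
w,v=np.linalg.eigh(np.cov(P.T));d=v[:,1];print("pin",P.mean(0),"dir deg",np.degrees(np.arctan2(d[1],d[0]))%180,"len",np.ptp((P-P.mean(0))@d),"wid",np.ptp((P-P.mean(0))@v[:,0]))
t=(P-P.mean(0))@d;print("mid",P.mean(0)+d*(t.max()+t.min())/2)
g=cv2.inRange(h,np.array((60,60,20)),np.array((95,255,255)));g[:, :240]=0;g[:,420:]=0;g[:110]=0;g[285:]=0
g=cv2.morphologyEx(g,cv2.MORPH_OPEN,np.ones((3,3)))
hull=cv2.convexHull(np.vstack([k for k in cv2.findContours(g,cv2.RETR_EXTERNAL,cv2.CHAIN_APPROX_NONE)[0] if len(k)>20]))
Q=np.array([onz(c,k[0],.012) for k in hull]).astype(np.float32);(a,b),r=cv2.minEnclosingCircle(Q);print("base",a,b,r)
gray=cv2.cvtColor(im,cv2.COLOR_RGB2GRAY)
# white seat/disc
wm=cv2.inRange(h,np.array((0,0,200)),np.array((180,40,255)));wm[:,:285]=0;wm[:,370:]=0;wm[:165]=0;wm[245:]=0
hull=cv2.convexHull(max(cv2.findContours(wm,cv2.RETR_EXTERNAL,cv2.CHAIN_APPROX_NONE)[0],key=cv2.contourArea))
Q=np.array([onz(c,k[0],.070) for k in hull]).astype(np.float32);(a,b),r=cv2.minEnclosingCircle(Q);print("seat",a,b,r)
e=np.degrees(np.arctan2(*(onz(c,(345,252),.012)-[a,b])[::-1]));print("dash dir",e)
E
```

```text
pin [0.55882726 0.23936429] dir deg 154.69782900657296 len 0.022166987094339015 wid 0.007204759297215323
mid [0.5588206  0.23936744]
base 0.558661699295044 0.23954980075359344 0.05942175164818764
seat 0.5545685291290283 0.23994064331054688 0.0225080456584692
dash dir 18.499646594756843
```

Request:
{"fn": "servo_tool", "kwargs": {
  "rows": [
    {"claw": 1, "tx": -0.09, "ty": -1},
    {"claw": 1, "tx": -0.09, "ty": -1},
    {"claw": 1, "tx": -0.09, "ty": -1},
    {"claw": 1, "tx": -0.09, "ty": -1},
    {"claw": 1, "tx": -0.09, "ty": -1},
    {"claw": 1, "tx": -0.09, "ty": -1, "tz": 0.43},
    {"claw": 1, "tx": -0.09, "ty": -1, "tz": 0.43},
    {"claw": 1, "tx": -0.09, "ty": -1, "tz": 0.43},
    {"claw": 1, "tx": -0.09, "ty": -1, "tz": 0.43},
    {"claw": 1, "tx": -0.09, "ty": -1, "tz": 0.43},
    {"claw": 1, "tx": -0.09, "ty": -1, "tz": 0.43},
    {"claw": 1, "tx": -0.09, "ty": -1, "tz": 0.43},
    {"claw": 1, "tx": -0.09, "ty": -1, "tz": 0.43},
    {"claw": 1, "tx": -0.09, "ty": -1, "tz": 0.43},
    {"claw": 1, "tx": -0.09, "ty": -1, "tz": 0.43},
    {"claw": 1, "tx": -0.09, "ty": -1, "tz": 0.43},
    {"claw": 1, "tx": -0.09, "ty": -0.9, "tz": 0.43},
    {"claw": 1, "tx": -0.07, "ty": -0.9, "tz": 0.43},
    {"claw": 1}
  ]
}}

```text
schema error: expected keys claw, tx, ty, tz, yaw
```

```bash
python3 - <<'E'
from h import *
st();c,im=wr("w2")
g=cv2.GaussianBlur(cv2.cvtColor(im,cv2.COLOR_RGB2GRAY),(5,5),1)
print(proj(c,(.591,-.12,.015)))
C=cv2.HoughCircles(g,cv2.HOUGH_GRADIENT,1.5,40,param1=100,param2=40,minRadius=25,maxRadius=75)
for x,y,r in C[0][:6]: print(x,y,r,onz(c,(x,y),.015))
E
```

```text
t 2.2 tcp [0.5578 0.2371 0.2304] yang(deg) 89.89 q6 0.4 F [ 0.  -1.3  0.7] Tq [ 0.13  0.05 -0.01] w 0.999 ff 0.0
[-56.54476314 240.53526378]
324.75 201.75 63.4 [0.55509816 0.23895097]
473.25 345.75 34.0 [0.70413777 0.38982594]
```

View pics/w2.png

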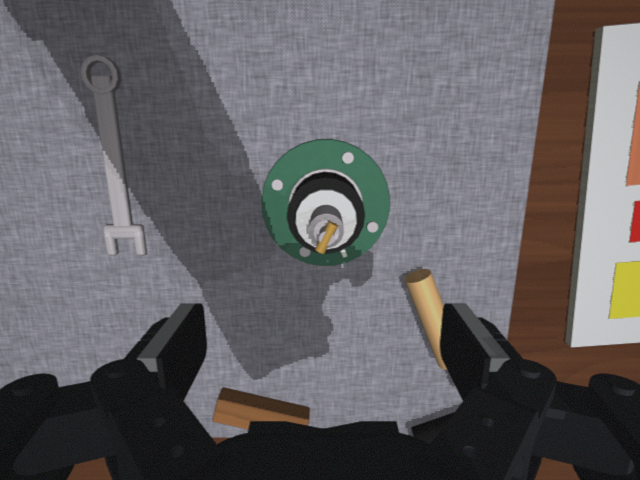

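The move was refused because every row needs all five keys, so the picture is the same as the last one. I'll resend the move.

Request:
{"fn": "servo_tool", "kwargs": {
  "rows": [
    {"claw": 1, "tx": -0.09, "ty": -1, "tz": 0, "yaw": 0},
    {"claw": 1, "tx": -0.09, "ty": -1, "tz": 0, "yaw": 0},
    {"claw": 1, "tx": -0.09, "ty": -1, "tz": 0, "yaw": 0},
    {"claw": 1, "tx": -0.09, "ty": -1, "tz": 0, "yaw": 0},
    {"claw": 1, "tx": -0.09, "ty": -1, "tz": 0, "yaw": 0},
    {"claw": 1, "tx": -0.09, "ty": -1, "tz": 0.43, "yaw": 0},
    {"claw": 1, "tx": -0.09, "ty": -1, "tz": 0.43, "yaw": 0},
    {"claw": 1, "tx": -0.09, "ty": -1, "tz": 0.43, "yaw": 0},
    {"claw": 1, "tx": -0.09, "ty": -1, "tz": 0.43, "yaw": 0},
    {"claw": 1, "tx": -0.09, "ty": -1, "tz": 0.43, "yaw": 0},
    {"claw": 1, "tx": -0.09, "ty": -1, "tz": 0.43, "yaw": 0},
    {"claw": 1, "tx": -0.09, "ty": -1, "tz": 0.43, "yaw": 0},
    {"claw": 1, "tx": -0.09, "ty": -1, "tz": 0.43, "yaw": 0},
    {"claw": 1, "tx": -0.09, "ty": -1, "tz": 0.43, "yaw": 0},
    {"claw": 1, "tx": -0.09, "ty": -1, "tz": 0.43, "yaw": 0},
    {"claw": 1, "tx": -0.09, "ty": -1, "tz": 0.43, "yaw": 0},
    {"claw": 1, "tx": -0.09, "ty": -0.9, "tz": 0.43, "yaw": 0},
    {"claw": 1, "tx": -0.07, "ty": -0.9, "tz": 0.43, "yaw": 0},
    {"claw": 1, "tx": 0, "ty": 0, "tz": 0, "yaw": 0}
  ]
}}

```text
t: 4.15
eef_pos: [0.5885, -0.1195, 0.1179]
tool_rot: [0.001, 1.0, 0.0, -0.001]
contact_force: [0.1, 0.1, 0.4]
grip_width: 0.997
finger_force: 0.0
```

```bash
python3 - <<'E'
from h import *
st();c,im=wr("w3")
g=cv2.GaussianBlur(cv2.cvtColor(im,cv2.COLOR_RGB2GRAY),(5,5),1)
print(proj(c,(.591,-.12,.015)))
C=cv2.HoughCircles(g,cv2.HOUGH_GRADIENT,1.5,40,param1=100,param2=40,minRadius=20,maxRadius=75)
if C is not None:
  for x,y,r in C[0][:6]: print(x,y,r,onz(c,(x,y),.015), r/396.7*.24)
E
```

```text
t 4.15 tcp [ 0.5885 -0.1195  0.1179] yang(deg) 89.89 q6 -0.2 F [0.1 0.1 0.4] Tq [-0.06  0.06  0.02] w 0.997 ff 0.0
[321.68668234 242.65811409]
350.25 33.75 49.1 [ 0.46872724 -0.10347814] 0.029705064
321.75 236.25 37.55 [ 0.5867003  -0.11994196] 0.022717418
117.75 228.75 34.7 [ 0.58131229 -0.25042737] 0.020993194
119.25 11.25 43.85 [ 0.45702498 -0.23149677] 0.026528861
```

View pics/w3.png

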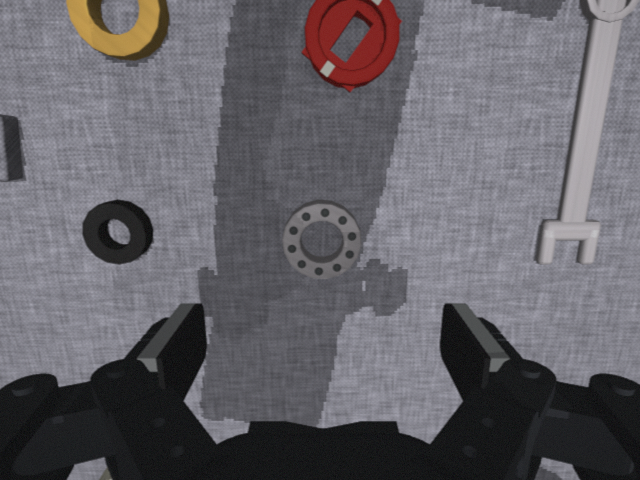

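The wrist view shows the bearing centred at (322,240), the black spare at (118,232), the retainer at (352,38), and a brass ring at (118,15).

Request:
{"fn": "servo_tool", "kwargs": {
  "newtons": 40,
  "rows": [
    {"claw": 1, "tx": 0, "ty": -0.02, "tz": 1, "yaw": 0},
    {"claw": 1, "tx": 0, "ty": 0, "tz": 1, "yaw": 0},
    {"claw": 1, "tx": 0, "ty": 0, "tz": 1, "yaw": 0},
    {"claw": 1, "tx": 0, "ty": 0, "tz": 1, "yaw": 0},
    {"claw": 1, "tx": 0, "ty": 0, "tz": 1, "yaw": 0},
    {"claw": 0.8, "tx": 0, "ty": 0, "tz": 0.8, "yaw": 0},
    {"claw": 0.4, "tx": 0, "ty": 0, "tz": 0, "yaw": 0},
    {"claw": 0.4, "tx": 0, "ty": 0, "tz": 0, "yaw": 0},
    {"claw": 0.4, "tx": 0, "ty": 0, "tz": 0, "yaw": 0},
    {"claw": 0.4, "tx": 0, "ty": 0, "tz": 0, "yaw": 0},
    {"claw": 0.4, "tx": 0, "ty": 0, "tz": 0, "yaw": 0}
  ]
}}

```text
t: 5.3
eef_pos: [0.59, -0.1183, 0.0043]
tool_rot: [-0.0, 1.0, -0.0, 0.001]
contact_force: [0.6, -0.8, -1.2]
grip_width: 0.585
finger_force: 41.6
```

Request:
{"fn": "servo_tool", "kwargs": {
  "rows": [
    {"claw": 0.4, "tx": 0, "ty": 0, "tz": -1, "yaw": 0},
    {"claw": 0.4, "tx": 0.08, "ty": 1, "tz": -1, "yaw": 0},
    {"claw": 0.4, "tx": 0.08, "ty": 1, "tz": -1, "yaw": 0},
    {"claw": 0.4, "tx": 0.08, "ty": 1, "tz": -1, "yaw": 0},
    {"claw": 0.4, "tx": 0.08, "ty": 1, "tz": -1, "yaw": 0},
    {"claw": 0.4, "tx": 0.08, "ty": 1, "tz": -1, "yaw": 0},
    {"claw": 0.4, "tx": 0.08, "ty": 1, "tz": -1, "yaw": 0},
    {"claw": 0.4, "tx": 0.08, "ty": 1, "tz": -0.4, "yaw": 0},
    {"claw": 0.4, "tx": 0.08, "ty": 1, "tz": 0, "yaw": 0},
    {"claw": 0.4, "tx": 0.08, "ty": 1, "tz": 0, "yaw": 0},
    {"claw": 0.4, "tx": 0.08, "ty": 1, "tz": 0, "yaw": 0},
    {"claw": 0.4, "tx": 0.08, "ty": 1, "tz": 0, "yaw": 0},
    {"claw": 0.4, "tx": 0.08, "ty": 1, "tz": 0, "yaw": 0},
    {"claw": 0.4, "tx": 0.08, "ty": 1, "tz": 0, "yaw": 0},
    {"claw": 0.4, "tx": 0.08, "ty": 1, "tz": 0, "yaw": 0},
    {"claw": 0.4, "tx": 0.08, "ty": 1, "tz": 0, "yaw": 0},
    {"claw": 0.4, "tx": 0.08, "ty": 1, "tz": 0, "yaw": 0},
    {"claw": 0.4, "tx": 0.08, "ty": 0.9, "tz": 0, "yaw": 0},
    {"claw": 0.4, "tx": 0.06, "ty": 0, "tz": 0, "yaw": 0},
    {"claw": 0.4, "tx": 0, "ty": 0, "tz": 0, "yaw": 0}
  ]
}}

```text
t: 7.3
eef_pos: [0.5606, 0.2199, 0.1515]
tool_rot: [-0.001, 1.0, -0.0, -0.0]
contact_force: [-0.4, -1.5, -0.7]
grip_width: 0.585
finger_force: 41.9
```

```bash
python3 - <<'E'
from h import *
st();c,im=wr("w4")
g=cv2.GaussianBlur(cv2.cvtColor(im,cv2.COLOR_RGB2GRAY),(5,5),1)
st()
cv2.imwrite("pics/w4c.png",cv2.resize(im[150:400,180:470,::-1],None,fx=2,fy=2))
E
```

```text
t 7.3 tcp [0.5606 0.2199 0.1515] yang(deg) 90.07 q6 0.37 F [-0.4 -1.5 -0.7] Tq [ 0.02 -0.02 -0.01] w 0.585 ff 41.9
t 7.35 tcp [0.5607 0.2194 0.1515] yang(deg) 90.02 q6 0.37 F [-0.  -0.6 -1.3] Tq [-0.02  0.01 -0.01] w 0.587 ff 41.9
```

View pics/w4c.png

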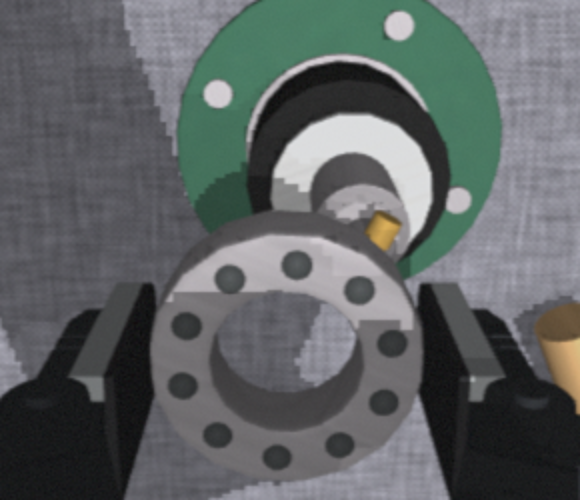

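The bearing is held level, centred near wrist pixel (323,328). The tool is still about 20 mm short in y. The pin is at crop (383,232).

```bash
python3 - <<'E'
from h import *
c=robot.calibration("wrist");s,_=st()
print("bearing-tcp",[onz(c,(323.5,y),.1625)-s["eef_pos"][:2] for y in (327,329)])
im=cv2.imread("pics/w2.png")[:,:,::-1].copy()
# size check
print(onz(c,(256,327),.1625)-onz(c,(391,327),.1625))
E
```

```text
t 7.35 tcp [0.5607 0.2194 0.1515] yang(deg) 90.02 q6 0.37 F [-0.  -0.6 -1.3] Tq [-0.02  0.01 -0.01] w 0.587 ff 41.9
bearing-tcp [array([0.00105523, 0.00050492]), array([0.00187784, 0.00050444])]
[-2.48934538e-05 -4.98235281e-02]
```

Request:
{"fn": "servo_tool", "kwargs": {
  "rows": [
    {"claw": 0.4, "tx": 0.16, "ty": 0.97, "tz": 0, "yaw": 0},
    {"claw": 0.4, "tx": 0, "ty": 0, "tz": 0, "yaw": 0},
    {"claw": 0.4, "tx": 0, "ty": 0, "tz": 0.6, "yaw": 0},
    {"claw": 0.4, "tx": 0, "ty": 0, "tz": 0.6, "yaw": 0},
    {"claw": 0.4, "tx": 0, "ty": 0, "tz": 0.6, "yaw": 0},
    {"claw": 0.4, "tx": 0, "ty": 0, "tz": 0, "yaw": 0}
  ]
}}

```text
t: 7.95
eef_pos: [0.5558, 0.2376, 0.1122]
tool_rot: [0.0, 1.0, -0.001, -0.003]
contact_force: [0.2, -0.0, -0.7]
grip_width: 0.586
finger_force: 41.9
```

Request:
{"fn": "servo_tool", "kwargs": {
  "rows": [
    {"claw": 0.4, "tx": 0, "ty": 0, "tz": 0, "yaw": 0},
    {"claw": 0.4, "tx": 0, "ty": 0, "tz": 0.15, "yaw": 0},
    {"claw": 0.4, "tx": 0, "ty": 0, "tz": 0.15, "yaw": 0},
    {"claw": 0.4, "tx": 0, "ty": 0, "tz": 0, "yaw": 0}
  ]
}}

```text
t: 8.35
eef_pos: [0.5576, 0.2391, 0.1093]
tool_rot: [-0.0, 1.0, -0.0, -0.0]
contact_force: [0.1, -0.8, -2.0]
grip_width: 0.59
finger_force: 41.9
```

Request:
{"fn": "servo_tool", "kwargs": {
  "rows": [
    {"claw": 0.4, "tx": 0, "ty": 0, "tz": 0.2, "yaw": 0},
    {"claw": 0.4, "tx": 0, "ty": 0, "tz": 0.2, "yaw": 0},
    {"claw": 0.4, "tx": 0, "ty": 0, "tz": 0, "yaw": 0}
  ]
}}

```text
t: 8.65
eef_pos: [0.5572, 0.2389, 0.1007]
tool_rot: [-0.0, 1.0, -0.0, -0.001]
contact_force: [-0.2, 0.5, -1.5]
grip_width: 0.584
finger_force: 41.9
```

Underside is about 0.097 with no force, so the bearing is on the journal. I'll go down to the seat and release.

Request:
{"fn": "servo_tool", "kwargs": {
  "rows": [
    {"claw": 0.4, "tx": 0, "ty": 0, "tz": 0.4, "yaw": 0},
    {"claw": 0.4, "tx": 0, "ty": 0, "tz": 0.4, "yaw": 0},
    {"claw": 0.4, "tx": 0, "ty": 0, "tz": 0.35, "yaw": 0},
    {"claw": 0.4, "tx": 0, "ty": 0, "tz": 0, "yaw": 0}
  ]
}}

```text
t: 9.05
eef_pos: [0.5567, 0.2386, 0.0767]
tool_rot: [-0.0, 1.0, -0.001, -0.001]
contact_force: [-0.6, 0.4, -2.2]
grip_width: 0.588
finger_force: 41.9
```

Request:
{"fn": "servo_tool", "kwargs": {
  "rows": [
    {"claw": 1, "tx": 0, "ty": 0, "tz": 0, "yaw": 0},
    {"claw": 1, "tx": 0, "ty": 0, "tz": 0, "yaw": 0},
    {"claw": 1, "tx": 0, "ty": 0, "tz": 0, "yaw": 0},
    {"claw": 1, "tx": 0, "ty": 0, "tz": -1, "yaw": 0},
    {"claw": 1, "tx": 0, "ty": 0, "tz": -1, "yaw": 0},
    {"claw": 1, "tx": 0, "ty": 0, "tz": -1, "yaw": 0},
    {"claw": 1, "tx": 0.2, "ty": -0.3, "tz": -1, "yaw": 0},
    {"claw": 1, "tx": 0.2, "ty": -1, "tz": 0, "yaw": 0},
    {"claw": 1, "tx": 0.2, "ty": -1, "tz": 0, "yaw": 0},
    {"claw": 1, "tx": 0.2, "ty": -1, "tz": 0, "yaw": 0},
    {"claw": 1, "tx": 0.2, "ty": -1, "tz": 0, "yaw": 0},
    {"claw": 1, "tx": 0.2, "ty": -1, "tz": 0, "yaw": 0},
    {"claw": 1, "tx": 0.2, "ty": -1, "tz": 0, "yaw": 0},
    {"claw": 1, "tx": 0.2, "ty": -1, "tz": 0, "yaw": 0},
    {"claw": 1, "tx": 0.2, "ty": -1, "tz": 0, "yaw": 0},
    {"claw": 1, "tx": 0.2, "ty": -1, "tz": 0, "yaw": 0},
    {"claw": 1, "tx": 0.2, "ty": -1, "tz": 0, "yaw": 0},
    {"claw": 1, "tx": 0.2, "ty": -1, "tz": 0.2, "yaw": 0},
    {"claw": 1, "tx": 0.2, "ty": -1, "tz": 0.2, "yaw": 0},
    {"claw": 1, "tx": 0.2, "ty": -1, "tz": 0.2, "yaw": 0}
  ]
}}

```text
t: 11.05
eef_pos: [0.502, -0.0277, 0.1471]
tool_rot: [-0.0, 1.0, -0.0, 0.001]
contact_force: [-0.1, -0.6, 0.3]
grip_width: 1.0
finger_force: 0.0
```

```bash
python3 - <<'E'
from h import *
st()
im=robot.snapshot("scene").copy();cv2.imwrite("pics/s1.png",cv2.resize(im[230:360,420:560,::-1],None,fx=4,fy=4))
E
```

```text
t 11.05 tcp [ 0.502  -0.0277  0.1471] yang(deg) 90.02 q6 -0.06 F [-0.1 -0.6  0.3] Tq [-0.03 -0.03 -0.01] w 1.0 ff 0.0
```

View pics/s1.png

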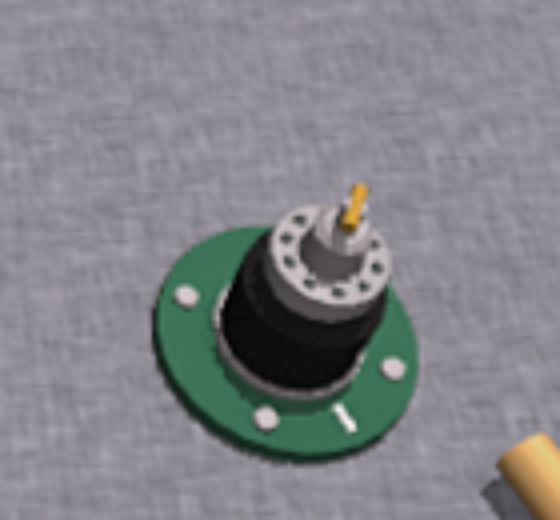

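The scene crop shows the bearing flat on the seat, around the spindle near crop (335,260). Next is the spacer.

Request:
{"fn": "servo_tool", "kwargs": {
  "rows": [
    {"claw": 1, "tx": 0.22, "ty": -0.95, "tz": 0.13, "yaw": 0},
    {"claw": 1, "tx": 0.22, "ty": -0.95, "tz": 0.13, "yaw": 0},
    {"claw": 1, "tx": 0.22, "ty": -0.95, "tz": 0.13, "yaw": 0},
    {"claw": 1, "tx": 0.22, "ty": -0.95, "tz": 0.13, "yaw": 0},
    {"claw": 1, "tx": 0.22, "ty": -0.95, "tz": 0.13, "yaw": 0},
    {"claw": 1, "tx": 0.22, "ty": -0.95, "tz": 0.13, "yaw": 0},
    {"claw": 1, "tx": 0.22, "ty": -0.95, "tz": 0.13, "yaw": 0},
    {"claw": 1, "tx": 0.22, "ty": -0.95, "tz": 0.13, "yaw": 0},
    {"claw": 1, "tx": 0.22, "ty": -0.95, "tz": 0.13, "yaw": 0},
    {"claw": 1, "tx": 0.22, "ty": -0.95, "tz": 0.13, "yaw": 0},
    {"claw": 1, "tx": 0.2, "ty": -0.9, "tz": 0.13, "yaw": 0},
    {"claw": 1, "tx": 0, "ty": 0, "tz": 0, "yaw": 0},
    {"claw": 1, "tx": 0, "ty": 0, "tz": 0, "yaw": 0}
  ]
}}

```text
t: 12.4
eef_pos: [0.454, -0.2349, 0.1182]
tool_rot: [0.0, 1.0, 0.0, 0.0]
contact_force: [0.1, 0.2, 0.6]
grip_width: 0.999
finger_force: 0.0
```

```bash
python3 - <<'E'
from h import *
s,_=st();c,im=wr("w5")
h=cv2.cvtColor(im,cv2.COLOR_RGB2HSV);m=cv2.inRange(h,np.array((15,100,150)),np.array((32,255,255)))
for k in cv2.findContours(m,cv2.RETR_EXTERNAL,cv2.CHAIN_APPROX_NONE)[0]:
    if cv2.contourArea(k)>1500:
        e=cv2.fitEllipse(k);p=onz(c,e[0],.016);print(np.round(e[0],0),np.round(e[1],0),np.round(p,4),"rel",np.round(p-s["eef_pos"][:2],4))
E
```

```text
t 12.4 tcp [ 0.454  -0.2349  0.1182] yang(deg) 89.97 q6 -0.48 F [0.1 0.2 0.6] Tq [ 0.03 -0.04  0.04] w 0.999 ff 0.0
[325.  66.] [44. 82.] [ 0.3517 -0.2334] rel [-0.1023  0.0015]
```

```bash
python3 - <<'E'
from h import *
s,_=st();c=robot.calibration("wrist");im=cv2.imread("pics/w5.png")[:,:,::-1].copy()
h=cv2.cvtColor(im,cv2.COLOR_RGB2HSV);m=cv2.inRange(h,np.array((15,120,60)),np.array((32,255,255)))
print(proj(c,(.454,-.2355,.016)))
for k in cv2.findContours(m,cv2.RETR_EXTERNAL,cv2.CHAIN_APPROX_NONE)[0]:
    if cv2.contourArea(k)>300:
        e=cv2.fitEllipse(k);print(np.round(e[0],0),np.round(e[1],0),cv2.boundingRect(k),"rel",np.round(onz(c,e[0],.016)-s["eef_pos"][:2],4))
E
```

```text
t 12.45 tcp [ 0.4541 -0.2345  0.1183] yang(deg) 90.03 q6 -0.48 F [0.  0.3 0.3] Tq [-0.    0.03 -0.01] w 0.997 ff 0.0
[320.91306162 238.48849628]
[322. 236.] [77. 78.] (283, 197, 79, 79) rel [-0.0018 -0.0001]
[488. 105.] [85. 96.] (441, 60, 93, 91) rel [-0.0814  0.0967]
[342.  77.] [87. 93.] (299, 31, 88, 94) rel [-0.0965  0.0116]
```

Request:
{"fn": "servo_tool", "kwargs": {
  "newtons": 40,
  "rows": [
    {"claw": 1, "tx": 0.05, "ty": 0, "tz": 1, "yaw": 0},
    {"claw": 1, "tx": 0, "ty": 0, "tz": 1, "yaw": 0},
    {"claw": 1, "tx": 0, "ty": 0, "tz": 1, "yaw": 0},
    {"claw": 1, "tx": 0, "ty": 0, "tz": 1, "yaw": 0},
    {"claw": 1, "tx": 0, "ty": 0, "tz": 1, "yaw": 0},
    {"claw": 0.8, "tx": 0, "ty": 0, "tz": 0.75, "yaw": 0},
    {"claw": 0.4, "tx": 0, "ty": 0, "tz": 0, "yaw": 0},
    {"claw": 0.4, "tx": 0, "ty": 0, "tz": 0, "yaw": 0},
    {"claw": 0.4, "tx": 0, "ty": 0, "tz": 0, "yaw": 0},
    {"claw": 0.4, "tx": 0, "ty": 0, "tz": 0, "yaw": 0},
    {"claw": 0.4, "tx": 0, "ty": 0, "tz": 0, "yaw": 0},
    {"claw": 0.4, "tx": 0, "ty": 0, "tz": 0, "yaw": 0}
  ]
}}

```text
t: 13.65
eef_pos: [0.453, -0.235, 0.0032]
tool_rot: [-0.0, 1.0, -0.0, 0.0]
contact_force: [-1.0, -0.6, -3.0]
grip_width: 0.58
finger_force: 41.7
```

Request:
{"fn": "servo_tool", "kwargs": {
  "rows": [
    {"claw": 0.4, "tx": 0, "ty": 0, "tz": -1, "yaw": 0},
    {"claw": 0.4, "tx": 0, "ty": 0, "tz": -1, "yaw": 0},
    {"claw": 0.4, "tx": -0.22, "ty": 1, "tz": -1, "yaw": 0},
    {"claw": 0.4, "tx": -0.22, "ty": 1, "tz": -1, "yaw": 0},
    {"claw": 0.4, "tx": -0.22, "ty": 1, "tz": -1, "yaw": 0},
    {"claw": 0.4, "tx": -0.22, "ty": 1, "tz": -1, "yaw": 0},
    {"claw": 0.4, "tx": -0.22, "ty": 1, "tz": -1, "yaw": 0},
    {"claw": 0.4, "tx": -0.22, "ty": 1, "tz": -0.5, "yaw": 0},
    {"claw": 0.4, "tx": -0.22, "ty": 1, "tz": 0, "yaw": 0},
    {"claw": 0.4, "tx": -0.22, "ty": 1, "tz": 0, "yaw": 0},
    {"claw": 0.4, "tx": -0.22, "ty": 1, "tz": 0, "yaw": 0},
    {"claw": 0.4, "tx": -0.22, "ty": 1, "tz": 0, "yaw": 0},
    {"claw": 0.4, "tx": -0.22, "ty": 1, "tz": 0, "yaw": 0},
    {"claw": 0.4, "tx": -0.22, "ty": 1, "tz": 0, "yaw": 0},
    {"claw": 0.4, "tx": -0.22, "ty": 1, "tz": 0, "yaw": 0},
    {"claw": 0.4, "tx": -0.22, "ty": 1, "tz": 0, "yaw": 0},
    {"claw": 0.4, "tx": -0.22, "ty": 1, "tz": 0, "yaw": 0},
    {"claw": 0.4, "tx": -0.22, "ty": 1, "tz": 0, "yaw": 0},
    {"claw": 0.4, "tx": -0.22, "ty": 1, "tz": 0, "yaw": 0},
    {"claw": 0.4, "tx": -0.22, "ty": 1, "tz": 0, "yaw": 0}
  ]
}}

```text
t: 15.65
eef_pos: [0.5319, 0.1258, 0.1528]
tool_rot: [-0.0, 1.0, -0.0, -0.0]
contact_force: [-0.3, -0.9, -2.2]
grip_width: 0.583
finger_force: 42.3
```

Request:
{"fn": "servo_tool", "kwargs": {
  "rows": [
    {"claw": 0.4, "tx": -0.22, "ty": 1, "tz": 0, "yaw": 0},
    {"claw": 0.4, "tx": -0.22, "ty": 1, "tz": 0, "yaw": 0},
    {"claw": 0.4, "tx": -0.22, "ty": 1, "tz": 0, "yaw": 0},
    {"claw": 0.4, "tx": -0.22, "ty": 1, "tz": 0, "yaw": 0},
    {"claw": 0.4, "tx": -0.22, "ty": 0.9, "tz": 0, "yaw": 0},
    {"claw": 0.4, "tx": -0.22, "ty": 0.8, "tz": 0, "yaw": 0},
    {"claw": 0.4, "tx": 0, "ty": 0, "tz": 0, "yaw": 0},
    {"claw": 0.4, "tx": 0, "ty": 0, "tz": 0, "yaw": 0}
  ]
}}

```text
t: 16.45
eef_pos: [0.5579, 0.2389, 0.1525]
tool_rot: [-0.0, 1.0, -0.0, -0.0]
contact_force: [0.8, -0.1, -1.8]
grip_width: 0.581
finger_force: 42.3
```

```bash
python3 - <<'E'
from h import *
s,_=st();c,im=wr("w6");z=s["eef_pos"][2]
h=cv2.cvtColor(im,cv2.COLOR_RGB2HSV);m=cv2.inRange(h,np.array((15,120,60)),np.array((32,255,255)))
m[:,:240]=0;m[:,410:]=0
for k in cv2.findContours(m,cv2.RETR_EXTERNAL,cv2.CHAIN_APPROX_NONE)[0]:
    if cv2.contourArea(k)>100:
        e=cv2.fitEllipse(k);print(np.round(e[0],0),np.round(e[1],0),cv2.boundingRect(k),"rel",np.round(onz(c,e[0],z+.0125)-s["eef_pos"][:2],4))
E
```

```text
t 16.45 tcp [0.5579 0.2389 0.1525] yang(deg) 90.05 q6 0.4 F [ 0.8 -0.1 -1.8] Tq [-0.02  0.05  0.02] w 0.581 ff 42.3
[323. 322.] [135. 137.] (255, 254, 137, 136) rel [-0.0016  0.0003]
```

Request:
{"fn": "servo_tool", "kwargs": {
  "rows": [
    {"claw": 0.4, "tx": -0.05, "ty": 0.01, "tz": 0.6, "yaw": 0},
    {"claw": 0.4, "tx": 0, "ty": 0, "tz": 0.6, "yaw": 0},
    {"claw": 0.4, "tx": 0, "ty": 0, "tz": 0.6, "yaw": 0},
    {"claw": 0.4, "tx": 0, "ty": 0, "tz": 0.2, "yaw": 0},
    {"claw": 0.4, "tx": 0, "ty": 0, "tz": 0.15, "yaw": 0},
    {"claw": 0.4, "tx": 0, "ty": 0, "tz": 0, "yaw": 0}
  ]
}}

```text
t: 17.1
eef_pos: [0.559, 0.2392, 0.1093]
tool_rot: [-0.0, 1.0, -0.0, -0.0]
contact_force: [0.5, 0.1, -1.4]
grip_width: 0.582
finger_force: 42.3
```

Request:
{"fn": "servo_tool", "kwargs": {
  "rows": [
    {"claw": 0.4, "tx": 0, "ty": 0, "tz": 0.2, "yaw": 0},
    {"claw": 0.4, "tx": 0, "ty": 0, "tz": 0.2, "yaw": 0},
    {"claw": 0.4, "tx": 0, "ty": 0, "tz": 0, "yaw": 0}
  ]
}}

```text
t: 17.4
eef_pos: [0.5589, 0.2394, 0.1024]
tool_rot: [-0.0, 1.0, 0.0, -0.0]
contact_force: [-0.9, -0.4, -3.2]
grip_width: 0.583
finger_force: 42.2
```

Request:
{"fn": "servo_tool", "kwargs": {
  "rows": [
    {"claw": 0.4, "tx": 0, "ty": 0, "tz": 0.2, "yaw": 0},
    {"claw": 0.4, "tx": 0, "ty": 0, "tz": 0.2, "yaw": 0},
    {"claw": 0.4, "tx": 0, "ty": 0, "tz": 0.15, "yaw": 0},
    {"claw": 0.4, "tx": 0, "ty": 0, "tz": 0, "yaw": 0}
  ]
}}

```text
t: 17.8
eef_pos: [0.5586, 0.2391, 0.0898]
tool_rot: [-0.0, 1.0, -0.0, -0.001]
contact_force: [-2.6, 0.5, -3.4]
grip_width: 0.583
finger_force: 42.2
```

Request:
{"fn": "servo_tool", "kwargs": {
  "rows": [
    {"claw": 1, "tx": 0, "ty": 0, "tz": 0, "yaw": 0},
    {"claw": 1, "tx": 0, "ty": 0, "tz": 0, "yaw": 0},
    {"claw": 1, "tx": 0, "ty": 0, "tz": 0, "yaw": 0},
    {"claw": 1, "tx": 0, "ty": 0, "tz": -1, "yaw": 0},
    {"claw": 1, "tx": 0, "ty": 0, "tz": -1, "yaw": 0},
    {"claw": 1, "tx": 0, "ty": 0, "tz": -1, "yaw": 0},
    {"claw": 1, "tx": 0.26, "ty": -1, "tz": -0.5, "yaw": 0},
    {"claw": 1, "tx": 0.26, "ty": -1, "tz": 0, "yaw": 0},
    {"claw": 1, "tx": 0.26, "ty": -1, "tz": 0, "yaw": 0},
    {"claw": 1, "tx": 0.26, "ty": -1, "tz": 0, "yaw": 0},
    {"claw": 1, "tx": 0.26, "ty": -1, "tz": 0, "yaw": 0},
    {"claw": 1, "tx": 0.26, "ty": -1, "tz": 0, "yaw": 0},
    {"claw": 1, "tx": 0.26, "ty": -1, "tz": 0, "yaw": 0},
    {"claw": 1, "tx": 0.26, "ty": -1, "tz": 0, "yaw": 0},
    {"claw": 1, "tx": 0.26, "ty": -1, "tz": 0, "yaw": 0},
    {"claw": 1, "tx": 0.26, "ty": -1, "tz": 0.2, "yaw": 0},
    {"claw": 1, "tx": 0.26, "ty": -1, "tz": 0.2, "yaw": 0},
    {"claw": 1, "tx": 0.26, "ty": -1, "tz": 0.2, "yaw": 0},
    {"claw": 1, "tx": 0.26, "ty": -1, "tz": 0.2, "yaw": 0},
    {"claw": 1, "tx": 0.26, "ty": -1, "tz": 0.2, "yaw": 0}
  ]
}}

```text
t: 19.8
eef_pos: [0.4871, -0.0416, 0.1415]
tool_rot: [-0.0, 1.0, -0.0, 0.001]
contact_force: [-0.6, -0.6, 0.3]
grip_width: 0.999
finger_force: 0.0
```

Request:
{"fn": "servo_tool", "kwargs": {
  "rows": [
    {"claw": 1, "tx": 0.26, "ty": -1, "tz": 0.2, "yaw": 0},
    {"claw": 1, "tx": 0.26, "ty": -1, "tz": 0.2, "yaw": 0},
    {"claw": 1, "tx": 0.2, "ty": -1, "tz": 0.2, "yaw": 0},
    {"claw": 1, "tx": 0, "ty": -0.1, "tz": 0, "yaw": 0},
    {"claw": 1, "tx": 0, "ty": 0, "tz": 0, "yaw": 0}
  ]
}}

```text
t: 20.3
eef_pos: [0.4727, -0.1031, 0.1294]
tool_rot: [0.0, 1.0, 0.0, 0.001]
contact_force: [-0.4, 0.0, -0.2]
grip_width: 0.999
finger_force: 0.0
```

```bash
python3 - <<'E'
from h import *
s,_=st();c,im=wr("w7")
im2=robot.snapshot("scene")
h=cv2.cvtColor(im,cv2.COLOR_RGB2HSV);m=cv2.inRange(h,np.array((0,150,50)),np.array((6,255,255)))|cv2.inRange(h,np.array((174,150,50)),np.array((180,255,255)))
for k in cv2.findContours(m,cv2.RETR_EXTERNAL,cv2.CHAIN_APPROX_NONE)[0]:
    if cv2.contourArea(k)>300:
        e=cv2.fitEllipse(k);print(np.round(e[0],0),np.round(e[1],0),cv2.boundingRect(k),"rel",np.round(onz(c,e[0],.026)-s["eef_pos"][:2],4))
a=cv2.resize(im[170:310,230:430,::-1],(540,378));b=cv2.resize(im2[250:345,445:535,::-1],(258,272));o=np.zeros((378,800,3),np.uint8);o[:,:540]=a;o[:272,541:799]=b
cv2.imwrite("pics/w7c.png",o)
E
```

```text
t 20.3 tcp [ 0.4727 -0.1031  0.1294] yang(deg) 89.95 q6 -0.21 F [-0.4  0.  -0.2] Tq [0.04 0.04 0.09] w 0.999 ff 0.0
[322. 230.] [77. 79.] (282, 188, 82, 84) rel [-0.0054 -0.0002]
```

View pics/w7c.png

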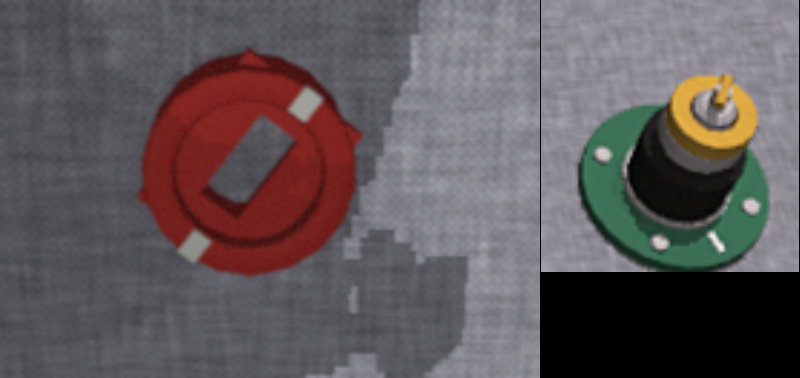

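The spacer is seated on the bearing. In the close view the slot's white marks are at crop (306,104) and (194,246), so the slot runs at about 141.7° in the world, while the pin is at 154.7°. Small nubs at crop (250,55), (360,135) and (143,198) leave the sides across the slot free. I'll grip there.

Request:
{"fn": "servo_tool", "kwargs": {
  "newtons": 40,
  "rows": [
    {"claw": 1, "tx": 0.15, "ty": -0.01, "tz": 0, "yaw": 0},
    {"claw": 1, "tx": 0, "ty": 0, "tz": 0.6, "yaw": 0.958},
    {"claw": 1, "tx": 0, "ty": 0, "tz": 0.6, "yaw": 0.958},
    {"claw": 1, "tx": 0, "ty": 0, "tz": 0.8, "yaw": 0.958},
    {"claw": 1, "tx": 0, "ty": 0, "tz": 0.9, "yaw": 0.958},
    {"claw": 1, "tx": 0, "ty": 0, "tz": 1, "yaw": 0.958},
    {"claw": 1, "tx": 0, "ty": 0, "tz": 1, "yaw": 0},
    {"claw": 1, "tx": 0, "ty": 0, "tz": 1, "yaw": 0},
    {"claw": 0.9, "tx": 0, "ty": 0, "tz": 0.35, "yaw": 0},
    {"claw": 0.4, "tx": 0, "ty": 0, "tz": 0, "yaw": 0},
    {"claw": 0.4, "tx": 0, "ty": 0, "tz": 0, "yaw": 0},
    {"claw": 0.4, "tx": 0, "ty": 0, "tz": 0, "yaw": 0},
    {"claw": 0.4, "tx": 0, "ty": 0, "tz": 0, "yaw": 0},
    {"claw": 0.4, "tx": 0, "ty": 0, "tz": 0, "yaw": 0}
  ]
}}

```text
t: 21.8
eef_pos: [0.4701, -0.103, 0.0048]
tool_rot: [0.328, 0.945, 0.0, 0.001]
contact_force: [-0.2, 0.5, 3.4]
grip_width: 0.601
finger_force: 41.9
```

```bash
python3 -c "
from h import *
st()"
```

```text
t 21.8 tcp [ 0.4701 -0.103   0.0048] yang(deg) 51.7 q6 0.45 F [-0.2  0.5  3.4] Tq [0.03 0.02 0.08] w 0.601 ff 41.9
```

Request:
{"fn": "servo_tool", "kwargs": {
  "rows": [
    {"claw": 0.4, "tx": 0, "ty": 0, "tz": -1, "yaw": -0.8125},
    {"claw": 0.4, "tx": 0, "ty": 0, "tz": -1, "yaw": -0.8125},
    {"claw": 0.4, "tx": 0.184, "ty": 0.965, "tz": -1, "yaw": 0},
    {"claw": 0.4, "tx": 0.184, "ty": 0.965, "tz": -1, "yaw": 0},
    {"claw": 0.4, "tx": 0.184, "ty": 0.965, "tz": -1, "yaw": 0},
    {"claw": 0.4, "tx": 0.184, "ty": 0.965, "tz": -1, "yaw": 0},
    {"claw": 0.4, "tx": 0.184, "ty": 0.965, "tz": -1, "yaw": 0},
    {"claw": 0.4, "tx": 0.184, "ty": 0.965, "tz": -0.5, "yaw": 0},
    {"claw": 0.4, "tx": 0.184, "ty": 0.965, "tz": 0, "yaw": 0},
    {"claw": 0.4, "tx": 0.184, "ty": 0.965, "tz": 0, "yaw": 0},
    {"claw": 0.4, "tx": 0.184, "ty": 0.965, "tz": 0, "yaw": 0},
    {"claw": 0.4, "tx": 0.184, "ty": 0.965, "tz": 0, "yaw": 0},
    {"claw": 0.4, "tx": 0.184, "ty": 0.965, "tz": 0, "yaw": 0},
    {"claw": 0.4, "tx": 0.184, "ty": 0.965, "tz": 0, "yaw": 0},
    {"claw": 0.4, "tx": 0.184, "ty": 0.965, "tz": 0, "yaw": 0},
    {"claw": 0.4, "tx": 0.184, "ty": 0.965, "tz": 0, "yaw": 0},
    {"claw": 0.4, "tx": 0.184, "ty": 0.965, "tz": 0, "yaw": 0},
    {"claw": 0.4, "tx": 0.184, "ty": 0.965, "tz": 0, "yaw": 0},
    {"claw": 0.4, "tx": 0.184, "ty": 0.965, "tz": 0, "yaw": 0},
    {"claw": 0.4, "tx": 0.184, "ty": 0.965, "tz": 0, "yaw": 0}
  ]
}}

```text
t: 23.8
eef_pos: [0.5578, 0.2401, 0.1538]
tool_rot: [0.219, 0.976, -0.0, -0.0]
contact_force: [-0.3, 0.0, -0.2]
grip_width: 0.598
finger_force: 42.0
```

Request:
{"fn": "servo_tool", "kwargs": {
  "rows": [
    {"claw": 0.4, "tx": 0, "ty": 0, "tz": 0, "yaw": 0},
    {"claw": 0.4, "tx": 0, "ty": 0, "tz": 0, "yaw": 0},
    {"claw": 0.4, "tx": 0, "ty": 0, "tz": 0, "yaw": 0}
  ]
}}

```text
t: 24.1
eef_pos: [0.5574, 0.2386, 0.1538]
tool_rot: [0.219, 0.976, -0.0, -0.0]
contact_force: [0.4, 0.1, -0.2]
grip_width: 0.594
finger_force: 42.0
```

```bash
python3 - <<'E'
from h import *
s,M=st();c,im=wr("w8");p0=s["eef_pos"];z=p0[2]-.0045
h=cv2.cvtColor(im,cv2.COLOR_RGB2HSV)
m=cv2.inRange(h,np.array((0,0,150)),np.array((180,60,255)))
red=cv2.inRange(h,np.array((0,150,50)),np.array((6,255,255)))|cv2.inRange(h,np.array((174,150,50)),np.array((180,255,255)))
k=max(cv2.findContours(red,cv2.RETR_EXTERNAL,cv2.CHAIN_APPROX_NONE)[0],key=cv2.contourArea);print("red",cv2.boundingRect(k))
f=np.zeros_like(red);cv2.drawContours(f,[cv2.convexHull(k)],-1,255,-1)
marks=[]
for q in cv2.findContours(m&f,cv2.RETR_EXTERNAL,cv2.CHAIN_APPROX_NONE)[0]:
    if cv2.contourArea(q)>25:
        (x,y),_,_=cv2.minAreaRect(q);w=onz(c,(x,y),z+.026);rel=w-p0[:2];print(round(x),round(y),cv2.contourArea(q),"rel",np.round(rel,4),np.round(np.hypot(*rel),4))
# brass pin seen through slot
for b in blobs(im,(15,90,50),(32,255,255),20):
    if abs(b[0]-322)<120: print("brass",np.round(b,0),onz(c,b[:2],.1215)-p0[:2])
cv2.imwrite("pics/w8c.png",cv2.resize(im[180:430,190:460,::-1],None,fx=2,fy=2))
E
```

```text
t 24.1 tcp [0.5574 0.2386 0.1538] yang(deg) 64.66 q6 0.85 F [ 0.4  0.1 -0.2] Tq [0.03 0.01 0.01] w 0.594 ff 42.0
red (249, 250, 148, 153)
322 284 279.0 rel [-0.0189  0.0085] 0.0207
brass [323. 306. 336.] [ 0.01189369 -0.00568168]
brass [ 328.  239. 2515.] [-0.01729812  0.01060777]
```

Request:
{"fn": "servo_tool", "kwargs": {
  "rows": [
    {"claw": 0.4, "tx": -0.02, "ty": 0.05, "tz": 0.6, "yaw": 0},
    {"claw": 0.4, "tx": 0, "ty": 0, "tz": 0.6, "yaw": 0},
    {"claw": 0.4, "tx": 0, "ty": 0, "tz": 0.5, "yaw": 0},
    {"claw": 0.4, "tx": 0, "ty": 0, "tz": 0, "yaw": 0},
    {"claw": 0.4, "tx": 0, "ty": 0, "tz": 0.1, "yaw": 0},
    {"claw": 0.4, "tx": 0, "ty": 0, "tz": 0.1, "yaw": 0},
    {"claw": 0.4, "tx": 0, "ty": 0, "tz": 0, "yaw": 0}
  ]
}}

```text
t: 24.85
eef_pos: [0.5587, 0.2403, 0.116]
tool_rot: [0.219, 0.976, 0.0, 0.0]
contact_force: [-0.5, 0.1, -0.2]
grip_width: 0.597
finger_force: 42.0
```

Request:
{"fn": "servo_tool", "kwargs": {
  "rows": [
    {"claw": 0.4, "tx": 0, "ty": 0, "tz": 0.1, "yaw": 0},
    {"claw": 0.4, "tx": 0, "ty": 0, "tz": 0.1, "yaw": 0},
    {"claw": 0.4, "tx": 0, "ty": 0, "tz": 0, "yaw": 0}
  ]
}}

```text
t: 25.15
eef_pos: [0.5584, 0.2402, 0.1117]
tool_rot: [0.219, 0.976, -0.0, -0.0]
contact_force: [-0.0, 0.7, -0.2]
grip_width: 0.596
finger_force: 42.0
```

Underside is about 0.107, below the 0.111 stop and with no force, so the slot is over the pin. I'll continue down to the spring.

Request:
{"fn": "servo_tool", "kwargs": {
  "rows": [
    {"claw": 0.4, "tx": 0, "ty": 0, "tz": 0.1, "yaw": 0},
    {"claw": 0.4, "tx": 0, "ty": 0, "tz": 0.1, "yaw": 0},
    {"claw": 0.4, "tx": 0, "ty": 0, "tz": 0.1, "yaw": 0},
    {"claw": 0.4, "tx": 0, "ty": 0, "tz": 0.1, "yaw": 0},
    {"claw": 0.4, "tx": 0, "ty": 0, "tz": 0, "yaw": 0}
  ]
}}

```text
t: 25.65
eef_pos: [0.5586, 0.2402, 0.1044]
tool_rot: [0.219, 0.976, 0.0, 0.0]
contact_force: [-0.6, -0.5, 5.0]
grip_width: 0.597
finger_force: 42.4
```

Request:
{"fn": "servo_tool", "kwargs": {
  "rows": [
    {"claw": 0.4, "tx": 0, "ty": 0, "tz": 0.1, "yaw": 0},
    {"claw": 0.4, "tx": 0, "ty": 0, "tz": 0.1, "yaw": 0},
    {"claw": 0.4, "tx": 0, "ty": 0, "tz": 0, "yaw": 0}
  ]
}}

```text
t: 25.95
eef_pos: [0.5587, 0.2402, 0.101]
tool_rot: [0.219, 0.976, 0.0, 0.0]
contact_force: [-2.3, -1.5, 7.8]
grip_width: 0.596
finger_force: 42.7
```

Request:
{"fn": "servo_tool", "kwargs": {
  "rows": [
    {"claw": 0.4, "tx": 0, "ty": 0, "tz": 0.06, "yaw": 0},
    {"claw": 0.4, "tx": 0, "ty": 0, "tz": 0, "yaw": 0}
  ]
}}

```text
t: 26.15
eef_pos: [0.5587, 0.2402, 0.1001]
tool_rot: [0.219, 0.976, 0.0, 0.0]
contact_force: [-3.2, -2.1, 8.1]
grip_width: 0.601
finger_force: 42.7
```

Request:
{"fn": "servo_tool", "kwargs": {
  "rows": [
    {"claw": 0.4, "tx": 0.015, "ty": -0.03, "tz": 0, "yaw": -0.5},
    {"claw": 0.4, "tx": 0, "ty": 0, "tz": 0, "yaw": -1},
    {"claw": 0.4, "tx": 0, "ty": 0, "tz": 0, "yaw": -1},
    {"claw": 0.4, "tx": 0, "ty": 0, "tz": 0, "yaw": 0}
  ]
}}

```text
t: 26.55
eef_pos: [0.5592, 0.24, 0.1006]
tool_rot: [0.045, 0.999, 0.001, 0.002]
contact_force: [-0.9, -1.7, 8.1]
grip_width: 0.596
finger_force: 42.7
```

```bash
python3 -c "
from h import *
st()"
```

```text
t 26.55 tcp [0.5592 0.24   0.1006] yang(deg) 84.83 q6 0.5 F [-0.9 -1.7  8.1] Tq [-0.24  0.27  0.14] w 0.596 ff 42.7
```

Request:
{"fn": "servo_tool", "kwargs": {
  "rows": [
    {"claw": 0.4, "tx": 0, "ty": 0, "tz": 0, "yaw": -1},
    {"claw": 0.4, "tx": 0, "ty": 0, "tz": 0, "yaw": -1},
    {"claw": 0.4, "tx": 0, "ty": 0, "tz": 0, "yaw": -1},
    {"claw": 0.4, "tx": 0, "ty": 0, "tz": 0, "yaw": -1},
    {"claw": 0.4, "tx": 0, "ty": 0, "tz": 0, "yaw": 0}
  ]
}}

```text
t: 27.05
eef_pos: [0.5589, 0.2396, 0.1004]
tool_rot: [-0.232, 0.973, -0.0, 0.001]
contact_force: [-1.5, -3.2, 7.6]
grip_width: 0.6
finger_force: 42.7
```

```bash
python3 - <<'E'
from h import *
s,M=st();c,im=wr("w9");p0=s["eef_pos"];z=p0[2]-.004
h=cv2.cvtColor(im,cv2.COLOR_RGB2HSV)
m=cv2.inRange(h,np.array((0,0,130)),np.array((180,60,255)))
red=cv2.inRange(h,np.array((0,150,50)),np.array((6,255,255)))|cv2.inRange(h,np.array((174,150,50)),np.array((180,255,255)))
k=max(cv2.findContours(red,cv2.RETR_EXTERNAL,cv2.CHAIN_APPROX_NONE)[0],key=cv2.contourArea)
f=np.zeros_like(red);cv2.drawContours(f,[cv2.convexHull(k)],-1,255,-1)
for q in cv2.findContours(m&f,cv2.RETR_EXTERNAL,cv2.CHAIN_APPROX_NONE)[0]:
    if cv2.contourArea(q)>25:
        (x,y),_,_=cv2.minAreaRect(q);rel=onz(c,(x,y),z+.026)-p0[:2];print(round(x),round(y),"rel",np.round(rel,4),np.hypot(*rel).round(4),np.degrees(np.arctan2(rel[1],rel[0])).round(1))
b=cv2.inRange(h,np.array((15,90,50)),np.array((32,255,255)))&f;ys,xs=np.nonzero(b)
P=np.array([onz(c,(x,y),.1215) for x,y in zip(xs,ys)]);print(len(P))
if len(P)>20:
    w,v=np.linalg.eigh(np.cov(P.T));d=v[:,1];print("pin",P.mean(0),np.degrees(np.arctan2(d[1],d[0]))%180,np.ptp((P-P.mean(0))@d))
E
```

```text
t 27.05 tcp [0.5589 0.2396 0.1004] yang(deg) 116.82 q6 -0.06 F [-1.5 -3.2  7.6] Tq [-0.43  0.33  0.06] w 0.6 ff 42.7
324 396 rel [0.0196 0.0109] 0.0225 29.1
327 346 rel [0.0014 0.003 ] 0.0033 65.5
314 332 rel [-0.0017 -0.0034] 0.0038 -115.8
322 306 rel [-0.0114 -0.0053] 0.0126 -155.1
322 283 rel [-0.0186 -0.0093] 0.0208 -153.5
1085
pin [0.55776806 0.2388529 ] 160.8923482295955 0.04106811280035433
```

Request:
{"fn": "servo_tool", "kwargs": {
  "rows": [
    {"claw": 0.4, "tx": 0, "ty": 0, "tz": 0, "yaw": -1},
    {"claw": 0.4, "tx": 0, "ty": 0, "tz": 0, "yaw": -1},
    {"claw": 0.4, "tx": 0, "ty": 0, "tz": 0, "yaw": -1},
    {"claw": 0.4, "tx": 0, "ty": 0, "tz": 0, "yaw": -1},
    {"claw": 0.4, "tx": 0, "ty": 0, "tz": 0, "yaw": -0.7},
    {"claw": 0.4, "tx": 0, "ty": 0, "tz": 0, "yaw": 0}
  ]
}}

```text
t: 27.7
eef_pos: [0.5589, 0.2391, 0.1004]
tool_rot: [-0.533, 0.846, -0.001, 0.001]
contact_force: [-0.7, -4.2, 7.5]
grip_width: 0.597
finger_force: 42.7
```

```bash
python3 - <<'E'
from h import *
s,M=st();c,im=wr("w10");p0=s["eef_pos"]
cv2.imwrite("pics/w10c.png",cv2.resize(im[220:440,210:440,::-1],None,fx=2.5,fy=2.5))
E
```

```text
t 27.7 tcp [0.5589 0.2391 0.1004] yang(deg) 154.36 q6 -0.72 F [-0.7 -4.2  7.5] Tq [-0.66  0.36  0.08] w 0.597 ff 42.7
```

View pics/w10c.png

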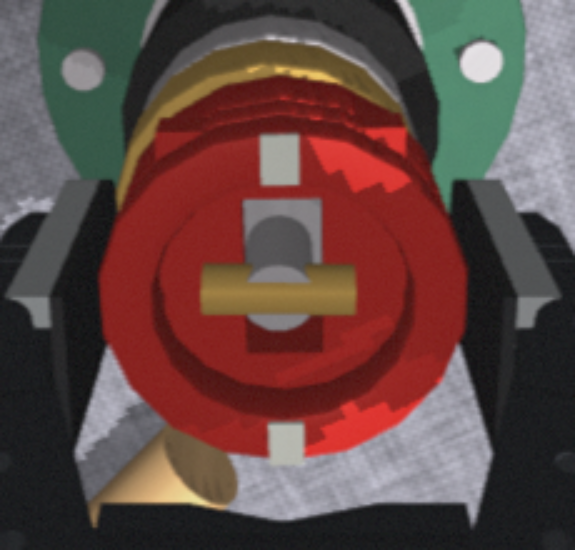

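The crop shows the brass pin at (280,289) lying squarely across the slot (marks at (280,160) and (286,443)), above the red floor. I'll ease off, release and lift.

Request:
{"fn": "servo_tool", "kwargs": {
  "rows": [
    {"claw": 0.4, "tx": 0, "ty": 0, "tz": -0.08, "yaw": 0},
    {"claw": 0.4, "tx": 0, "ty": 0, "tz": 0, "yaw": 0},
    {"claw": 0.7, "tx": 0, "ty": 0, "tz": 0, "yaw": 0},
    {"claw": 1, "tx": 0, "ty": 0, "tz": 0, "yaw": 0},
    {"claw": 1, "tx": 0, "ty": 0, "tz": 0, "yaw": 0},
    {"claw": 1, "tx": 0, "ty": 0, "tz": 0, "yaw": 0},
    {"claw": 1, "tx": 0, "ty": 0, "tz": -0.5, "yaw": 0},
    {"claw": 1, "tx": 0, "ty": 0, "tz": -1, "yaw": 0},
    {"claw": 1, "tx": 0, "ty": 0, "tz": -1, "yaw": 0},
    {"claw": 1, "tx": 0, "ty": 0, "tz": -1, "yaw": 0},
    {"claw": 1, "tx": 0, "ty": 0, "tz": -1, "yaw": 0},
    {"claw": 1, "tx": 0, "ty": 0, "tz": -1, "yaw": 0},
    {"claw": 1, "tx": 0, "ty": 0, "tz": 0, "yaw": 0},
    {"claw": 1, "tx": 0, "ty": 0, "tz": 0, "yaw": 0}
  ]
}}

```text
t: 29.15
eef_pos: [0.5583, 0.24, 0.2107]
tool_rot: [-0.532, 0.847, -0.0, 0.001]
contact_force: [0.5, 0.6, -0.5]
grip_width: 1.001
finger_force: 0.0
```

```bash
python3 - <<'E'
from h import *
s,M=st();c,im=wr("w11")
h=cv2.cvtColor(im,cv2.COLOR_RGB2HSV)
m=cv2.inRange(h,np.array((0,0,130)),np.array((180,60,255)))
red=cv2.inRange(h,np.array((0,150,50)),np.array((6,255,255)))|cv2.inRange(h,np.array((174,150,50)),np.array((180,255,255)))
k=max(cv2.findContours(red,cv2.RETR_EXTERNAL,cv2.CHAIN_APPROX_NONE)[0],key=cv2.contourArea)
f=np.zeros_like(red);cv2.drawContours(f,[cv2.convexHull(k)],-1,255,-1)
for q in cv2.findContours(m&f,cv2.RETR_EXTERNAL,cv2.CHAIN_APPROX_NONE)[0]:
    if cv2.contourArea(q)>10:
        (x,y),_,_=cv2.minAreaRect(q);print("white",round(x),round(y),np.round(onz(c,(x,y),.124),4))
b=cv2.inRange(h,np.array((15,90,50)),np.array((32,255,255)))&cv2.erode(f,np.ones((25,25)));ys,xs=np.nonzero(b)
P=np.array([onz(c,(x,y),.1225) for x,y in zip(xs,ys)])
w,v=np.linalg.eigh(np.cov(P.T));d=v[:,1];print("pin",len(P),P.mean(0),np.degrees(np.arctan2(d[1],d[0]))%180,np.ptp((P-P.mean(0))@d),np.ptp((P-P.mean(0))@v[:,0]))
E
```

```text
t 29.15 tcp [0.5583 0.24   0.2107] yang(deg) 154.31 q6 -0.72 F [ 0.5  0.6 -0.5] Tq [-0.01 -0.01 -0.02] w 1.001 ff 0.0
white 322 280 [0.5682 0.2604]
white 320 212 [0.5502 0.221 ]
pin 364 [0.55902044 0.23965634] 151.84496246659393 0.020721449710292952 0.012284472896620543
```

After release the retainer's marks are 43 mm apart at the locked height. The slot is at 65° and the pin at about 153°, so it's locked across the pin, and the robot is clear.

```bash
python3 -c "
from station import robot
print(robot.sign_off())"
```

```text
the job is handed in; nothing more can be done
None
```

I fitted the bearing, spacer and retainer in that order and locked the retainer about 90° across the pin; it stayed locked when released, and I handed the job in at about 29 s with the arm clear.

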